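# Free a clamped sample tube from its mixer and hold it slanting over the light pad

### The job

Swing the mixer's clamp arm up until it stands upright and leave it up, then draw the capped tube up out of its cup. Carry it over the middle of the white light pad and hold it there for inspection, slanting at about 45 degrees with the orange cap end uppermost and its lower end more than a hand's width (100 mm) above the pad. Finish while still gripping the tube in the air; do not knock over or shift the dishes, tip box, flask or beaker.

Things in the scene. Friction and masses are not known exactly. Their poses are not given: they have to be found in the camera images.
- mixer: White tube mixer, fixed to the bench: housing 220 x 130 x 35 mm high (local x, y, z). Origin: centre of its underside; z up. On top, at local (-30, 0) mm, is an open grey cup of 27 mm outer radius, rim 70 mm above the bench, 30 mm deep inside with a 33 mm bore, in which the tube stands with 1.5 mm play all round. At local x = +65 mm is a blue forked post 188 mm high carrying the clamp arm's pivot. The clamp arm reaches from there over the tube, towards local -x.
- clamp (a joint): Angle of the clamp arm in rad: 0 = level, its rubber foot 2 mm above the tube's cap (starts between 0 and 0.25); grows as the knob end is raised; 1.57 = upright above the post; stop at 1.75. The knob moves on a circle of 140 mm radius about clamp_hinge in the mixer's x-z plane. Light arm (90 g) with a stiff pivot (about 0.12 N m): it stays where it is left and takes about 1.5 N at the knob.
- clamp_hinge (a point): Point on the pivot axis of the clamp arm, 172 mm above the bench; the axis runs along its y (the mixer's y axis); axes as the mixer's.
- clamp_knob (a point): Centre of the red knob at the free end of the clamp arm: a cylinder 20 mm in diameter and 28 mm long, lying along the pivot axis (the mixer's y); its two flat ends can be pinched from above, across 28 mm, and it turns between the fingers as the arm swings. The aluminium arm behind it is 12 mm wide. At the start the knob overhangs the housing, 45 mm nearer the mixer's -x end than the tube.
- tube_center (a point): Centre, half-way up, of the round capped tube, 115 mm long overall, 70 g nominal; its z axis runs along the tube towards the cap (vertical at the start, centre 97.5 mm above the bench). Amber body 30 mm in diameter with a white paper band; solid.
- tube_cap (a point): Centre of the tube's orange cap, a cylinder 36 mm in diameter and 30 mm high, 42.5 mm above the tube's centre along its axis: the place to grip. Only 15 mm of cap is above this point. Once the clamp arm is upright it stands 95 mm from the tube's axis, its rubber foot sticking out 15 mm towards the tube and its top 322 mm above the bench: lead the tube away on the side facing away from the post.
- tube_foot (a point): Centre of the tube's flat lower end, 57.5 mm from its centre.
- light_pad: White square light pad with a grey rim, fixed to the bench, 170 x 170 x 12 mm high; origin at the centre of its underside, z up. It lies either to the left or to the right of the mixer.
- dishes: Bystander, loose: stack of four amber and white dishes, 90 mm across, 60 mm high; origin at the centre of its underside.
- tip_box: Bystander, loose: blue box with yellow top and white tips, 80 x 115 x 64 mm high; origin at the centre of its underside.
- flask: Bystander, loose: steel drinks bottle with black band and cap, 72 mm across, 190 mm high; origin at the centre of its underside.
- beaker: Bystander, loose: clear open beaker, 80 mm across, 90 mm high; origin at the centre of its underside.
Not all that is in view belongs to the job. Of the things like the light_pad, leave any that is red; of the rest the larger one is meant. There is more than one size of the part that bears tube_center; the job needs the larger.

How it is judged:
By the outcome, as a careful person would: the job done as asked, in the order asked, and still so for the second after the job is handed in, while the arm keeps its last pose, push and grip.
It also fails if it takes over 58 s, if anything falls off the work surface, if the arm or the gripper's body presses on something with over 40 N, if the wrist force passes 120 N, or if a joint passes its speed limit or range.

### The arm

A 6-joint arm with a two-finger parallel gripper is mounted at the origin on the work surface. World frame = base frame: x ahead of the robot, y to its left, z up, the work surface at z = 0. Lengths are in m, angles in rad, forces in N, time in s.
With the tool pointing down it reaches from about 0.3 to 0.775 m from the base axis. Payload 14.6 kg.
Tool frame: the origin (TCP) lies midway between the tips of the shut fingers; the grasp point (between the pads) lies 19 mm behind it (grasp_offset is the distance from the TCP to the grasp point, in m); z points along the fingers, y is the line along which they close (so a half turn about z gives the same grasp; the last joint's range is limited). The gripper opens to 94 mm and grips with 3 to 60 N. Pads are 16 mm wide; open, the fingers measure 119 mm over their backs; the gripper's body (75 mm by 177 mm) begins 78 mm behind the grasp point.
Start: joints at [-1.29, 0.3, 1.521, -0, 1.321, -0.067], TCP at [0.187, -0.517, 0.205] pointing down, gripper open.
Joint ranges: [-3.03, 3.03], [-0.79, 2.21], [0.23, 2.52], [-1.04, 4.18], [0, 3.07], [-2.55, 2.55]. Speed limits (rad/s): [2.22, 2.22, 2.57, 3.14, 3.14, 3.14].

### API

Orientations are given as [roll, pitch, yaw] about the fixed x, y, z axes, in that order (R = Rz(yaw) Ry(pitch) Rx(roll)).
In Python, from station import * gives the robot as it stands. The module is installed in compiled form; this text tells all that it offers.
- The arm moves only by the tool send_rows, never from a script. Its argument "rows" is a list of rows, each an object of numbers: "dx", "dy", "dz": the shift along the tool's x, y, z in mm; "roll": the turn about the tool's z in degrees; "jaw": the closure, from -1 (fully open) to 1 (shut). In form: [{"dx": .., "dy": .., "dz": .., "roll": .., "jaw": ..}, ...]. A call has 1 to 12 rows; each row shifts and turns the commanded pose from where the row before left it, along the tool's axes as they then stand; what a row does not reach is not made up. A row lasts 1/12 s, in which the tool goes at most 41.7 mm and 7.16 degrees, less where a joint would pass 70% of its speed; a pose out of reach is approached as far as the arm can. A call is refused whole if a number of a shift passes 41.7 or a number of a turn 7.16, either way. A call with a gripper value outside its range is refused whole. The fingers move at their own pace and stop on an object; "force" is the grip in N (left out, the last holds). Time passes only in rows, so rows that do not move let the fingers close. It gives the time, the measured TCP pose, the force, the opening and the grip force at its end, in the units of the state.
- get_obs(): the state, without advancing time (a new reading comes with each control period).
- camera(name): name is "scene" or "top" or "wrist"; returns a dict with "frame" (420x560x3 uint8, red, green, blue), "z_map" (420x560 float32, m along the optical axis (not along the pixel's ray), 0 where there is no reading), "camera_matrix" (3x3 intrinsics, pixels), "rvec" (rotation vector, rad) and "tvec" (3), from world to camera coordinates, as OpenCV has them. Camera axes: x right, y down, z forward; pixel columns grow to the right and rows downward; lengths in m; the calibration is good to about 2 mm. A picture is of the moment at which its call begins.
- hand_in(): hands the job in; it is judged then, once.
The state is a dict: "time_s": time; "qpos": joint angles; "joint_vel": joint speeds; "tau": joint torques, N m; "ee_pos": TCP position; "eef_rot": TCP orientation; "force": force on the tool from outside, world axes, zero at the start; "moment": the same for the moment, N m; "grip_width": finger opening in m; "grip_force": force on a finger pad.
Only numpy, scipy, OpenCV 4.12 (cv2) and the standard library are available. Lean on these libraries where they do the work, as an engineer would, in place of code of your own. Each camera call takes 0.05 s, during which the arm holds its last target. There are 200 camera calls.

## Working session

There is one attempt and no reset: what is moved stays moved. The work goes in short steps, Python scripts to look and compute and a tool call to move; the robot and the scene stay as the last step left them, time stands still between calls to the robot, and variables do not carry over. Pictures are saved under pics/ and viewed, at most 10 in all, crops included, and the job is handed in when it is done.

Besides the shell and the picture viewer there is one more tool, called after "Emit:" as a command line: name --argument value ..., lists and objects as JSON in quotes. send_rows: Moves the arm, as the interface text tells. Its arguments: {"type":"object","properties":{"rows":{"type":"array"},"force":{"type":"number"}},"required":["rows"]}

```bash
mkdir -p pics; cat > h.py <<'E'
from station import *
import numpy as np, cv2
def cam(n,save=None):
    c=camera(n)
    if save: cv2.imwrite('pics/'+save+'.png',c['frame'][:,:,::-1])
    return c
def pts(c):
    K=c['camera_matrix'];R=cv2.Rodrigues(np.array(c['rvec'],float))[0];t=np.array(c['tvec'],float).ravel()
    z=c['z_map'];v,u=np.mgrid[:z.shape[0],:z.shape[1]]
    p=np.stack([(u-K[0,2])/K[0,0]*z,(v-K[1,2])/K[1,1]*z,z],-1)
    P=(p-t)@R
    P[z==0]=np.nan
    return P
E
python3 - <<'E'
from h import *
for n in ('top','scene'):
    c=cam(n,n+'0'); np.savez('pics/%s0.npz'%n,**c)
    print(n,c['camera_matrix'].tolist(),c['tvec'])
print(get_obs())
E
```

```text
top [[397.39661133842105, 0.0, 284.03659026829865], [0.0, 397.39661133842105, 210.3556533824147], [0.0, 0.0, 1.0]] [0.00555221 0.54453374 1.30662867]
scene [[523.9254560393997, 0.0, 285.2400139035635], [0.0, 523.9254560393997, 202.91059930748656], [0.0, 0.0, 1.0]] [ 0.27954088 -0.28326607  1.90176766]
{'time_s': 0.1, 'qpos': array([-1.28960164e+00,  3.00422525e-01,  1.52148926e+00, -5.49762125e-07,
        1.32067747e+00, -6.66141070e-02]), 'joint_vel': array([-0.00156129, -0.00088691,  0.00019577, -0.0010418 , -0.00093001,
        0.00045371]), 'tau': array([ 1.41501573e-04, -5.32649410e+01, -3.53284085e+01,  7.09344330e-02,
        2.35522381e-02, -6.52036351e-05]), 'ee_pos': array([ 0.18739051, -0.51686108,  0.20495181]), 'eef_rot': array([-3.14059822e+00, -6.58076786e-05,  3.47808893e-01]), 'force': array([ 0.36210528, -0.09405566,  0.21768293]), 'moment': array([-0.06173214, -0.00274789, -0.04750203]), 'grip_force': 0.0, 'grip_width': 0.09395011656305897}
```

View pics/top0.png

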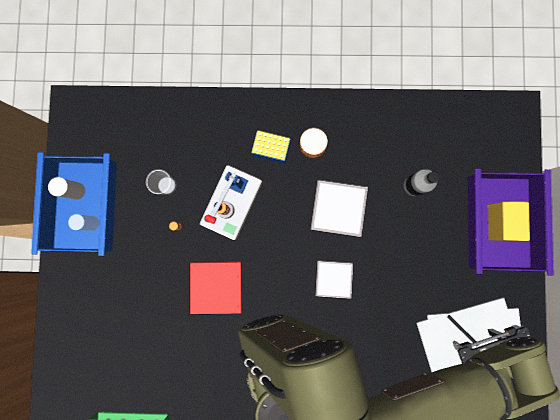

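View pics/scene0.png

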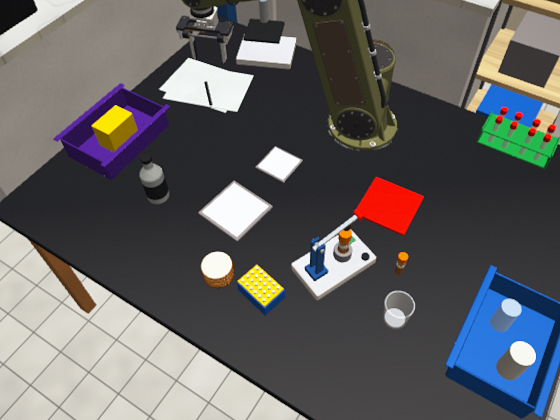

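The top view shows the mixer at about (231,202) px: blue post (237,182), tube (224,210), red knob (210,218). The large white pad is at (340,208), the decoys are the red pad and the small white pad, and the small tube is at (174,226). The scene view agrees with this.

```bash
python3 - <<'E'
from h import *
for n in ('top','scene'):
    c=dict(np.load('pics/%s0.npz'%n)); P=pts(c); hsv=cv2.cvtColor(c['frame'],cv2.COLOR_RGB2HSV).astype(int); H,S,V=hsv[...,0],hsv[...,1],hsv[...,2]
    X,Y,Z=P[...,0],P[...,1],P[...,2]
    reg=(X>0.3)&(X<0.8)&(Y>-0.05)&(Y<0.35)
    def st(nm,m):
        m=m&np.isfinite(Z)
        n_,L,s,_=cv2.connectedComponentsWithStats(m.astype(np.uint8))
        for i in range(1,n_):
            if s[i,4]>=12:
                q=P[L==i]; print(n,nm,s[i].tolist(),'med',np.median(q,0).round(4),'min',q.min(0).round(3),'max',q.max(0).round(3))
    sat=(S>120)
    st('red',reg&sat&((H<5)|(H>175))&(V>100)&(Z>.03))
    st('orange',reg&sat&(H>=6)&(H<20)&(V>120)&(Z>.02))
    st('blue',reg&sat&(H>95)&(H<125)&(Z>.1))
    w=(S<60)&(V>170)
    m=w&(Z>.025)&(Z<.045)&reg; st('housing',m)
    q=P[m]; r=cv2.minAreaRect((q[:,:2]*1000).astype(np.float32)); print('housing rect',r)
    m=(V>100)&(S<60)&(Z>.004)&(Z<.03)&(X>.3)&(X<.8)&(Y<.02)&(Y>-.3)
    n_,L,s,_=cv2.connectedComponentsWithStats(m.astype(np.uint8))
    for i in range(1,n_):
        if s[i,4]>300: print('pad',s[i].tolist(),cv2.minAreaRect((P[L==i][:,:2]*1000).astype(np.float32)),np.median(P[L==i],0))
E
```

```text
top red [205, 215, 11, 9, 64] med [0.5017 0.2228 0.213 ] min [0.49  0.208 0.04 ] max [0.519 0.275 0.218]
top orange [217, 203, 9, 11, 30] med [0.5341 0.1963 0.1564] min [0.523 0.191 0.151] max [0.553 0.212 0.2  ]
top blue [225, 172, 6, 8, 21] med [0.6305 0.1813 0.1882] min [0.621 0.175 0.181] max [0.642 0.188 0.192]
top blue [233, 175, 10, 12, 55] med [0.619  0.1558 0.1633] min [0.61  0.149 0.101] max [0.634 0.167 0.191]
top housing [201, 166, 61, 74, 1640] med [0.57   0.1832 0.0343] min [0.445 0.095 0.026] max [0.688 0.291 0.044]
housing rect ((567.54248046875, 194.82315063476562), (129.2736358642578, 218.633544921875), 66.78532409667969)
pad [311, 180, 57, 57, 2529] ((557.1362915039062, -167.43353271484375), (169.86312866210938, 169.5082244873047), 82.71853637695312) [ 0.55631729 -0.16774032  0.01195644]
pad [316, 261, 37, 25, 783] ((337.8467102050781, -154.92239379882812), (118.0445327758789, 78.95918273925781), 87.64787292480469) [ 0.33884119 -0.15369348  0.0082068 ]
scene red [353, 208, 12, 12, 80] med [0.5053 0.2232 0.2133] min [0.49  0.207 0.197] max [0.516 0.238 0.221]
scene 
[... 203 characters left out ...]
[ 0.8   -0.03   0.063]
scene blue [311, 236, 14, 31, 220] med [0.633  0.1764 0.1495] min [0.609 0.149 0.1  ] max [0.648 0.188 0.194]
scene housing [292, 231, 84, 65, 1789] med [0.5862 0.2117 0.0363] min [0.449 0.095 0.026] max [0.692 0.293 0.044]
housing rect ((569.275146484375, 195.15504455566406), (130.21165466308594, 220.66534423828125), 66.58901977539062)
pad [256, 153, 41, 29, 602] ((340.0420227050781, -155.28533935546875), (120.06990051269531, 80.48465728759766), 89.24365997314453) [ 0.34033513 -0.15294657  0.01082737]
pad [198, 180, 75, 61, 2322] ((556.9901733398438, -169.36056518554688), (175.5430450439453, 170.06729125976562), 82.05315399169922) [ 0.56154548 -0.16436737  0.01422861]
```

Emit:
send_rows --rows '[{"dz": -20,"jaw": -1},{"dx": 25,"dy": -27,"dz": -20},{"dx": 25,"dy": -27,"dz": -20},{"dx": 25,"dy": -27,"dz": -20},{"dx": 25,"dy": -27,"dz": -10},{"dx": 25,"dy": -27},{"dx": 25,"dy": -27},{"dx": 25,"dy": -27},{"dx": 25,"dy": -27},{"dx": 25,"dy": -27},{"dx": 25,"dy": -27},{"dx": 25,"dy": -27}]'

```text
invalid input at $.rows[0]: expected keys dx, dy, dz, roll, jaw
```

Emit:
send_rows --rows '[{"dx": 25,"dy": -27},{"dx": 25,"dy": -27},{"dx": 25,"dy": -27},{"dx": 25,"dy": -27},{"dx": 25,"dy": -27},{"dx": 25,"dy": -27},{"dx": 25,"dy": -27},{"dx": 25,"dy": -27},{"dx": 25,"dy": -27},{"dx": 25,"dy": -27},{"dx": 25,"dy": -20},{"roll": -7}]'

```text
invalid input at $.rows[0]: expected keys dx, dy, dz, roll, jaw
```

Emit:
send_rows --rows '[{"roll": -7},{"roll": -7},{"roll": -7},{"roll": -7},{"roll": -7},{"roll": -7},{"roll": -7},{"roll": -7},{"roll": -7},{"roll": -7},{"roll": -7},{"roll": -7}]'

```text
invalid input at $.rows[0]: expected keys dx, dy, dz, roll, jaw
```

Emit:
send_rows --rows '[{"roll": -7},{"roll": -7},{"roll": -7},{"roll": -7},{"roll": -7},{"roll": -7},{"roll": -4},{"roll": 0}]'

```text
invalid input at $.rows[0]: expected keys dx, dy, dz, roll, jaw
```

Emit:
send_rows --rows '[{"dx": 0,"dy": 0,"dz": -20,"roll": 0,"jaw": -1},{"dx": 25,"dy": -27,"dz": -20,"roll": 0,"jaw": -1},{"dx": 25,"dy": -27,"dz": -20,"roll": 0,"jaw": -1},{"dx": 25,"dy": -27,"dz": -20,"roll": 0,"jaw": -1},{"dx": 25,"dy": -27,"dz": -10,"roll": 0,"jaw": -1},{"dx": 25,"dy": -27,"dz": 0,"roll": 0,"jaw": -1},{"dx": 25,"dy": -27,"dz": 0,"roll": 0,"jaw": -1},{"dx": 25,"dy": -27,"dz": 0,"roll": 0,"jaw": -1},{"dx": 25,"dy": -27,"dz": 0,"roll": 0,"jaw": -1},{"dx": 25,"dy": -27,"dz": 0,"roll": 0,"jaw": -1},{"dx": 25,"dy": -27,"dz": 0,"roll": 0,"jaw": -1},{"dx": 25,"dy": -27,"dz": 0,"roll": 0,"jaw": -1}]'

```text
time_s: 1.1
ee_pos: [0.3446, -0.1429, 0.2951]
eef_rot: [3.141, -0.0, 0.347]
force: [1.4, -1.0, -0.3]
grip_width: 0.0941
grip_force: 0.0
```

Emit:
send_rows --rows '[{"dx": 25,"dy": -27,"dz": 0,"roll": 0,"jaw": -1},{"dx": 25,"dy": -27,"dz": 0,"roll": 0,"jaw": -1},{"dx": 25,"dy": -27,"dz": 0,"roll": 0,"jaw": -1},{"dx": 25,"dy": -27,"dz": 0,"roll": 0,"jaw": -1},{"dx": 25,"dy": -27,"dz": 0,"roll": 0,"jaw": -1},{"dx": 25,"dy": -27,"dz": 0,"roll": 0,"jaw": -1},{"dx": 25,"dy": -27,"dz": 0,"roll": 0,"jaw": -1},{"dx": 25,"dy": -27,"dz": 0,"roll": 0,"jaw": -1},{"dx": 25,"dy": -27,"dz": 0,"roll": 0,"jaw": -1},{"dx": 25,"dy": -27,"dz": 0,"roll": 0,"jaw": -1},{"dx": 25,"dy": -20,"dz": 0,"roll": 0,"jaw": -1},{"dx": 0,"dy": 0,"dz": 0,"roll": -7,"jaw": -1}]'

```text
time_s: 2.1
ee_pos: [0.5052, 0.2255, 0.2933]
eef_rot: [-3.141, 0.002, 0.469]
force: [-0.6, -0.4, -0.9]
grip_width: 0.094
grip_force: 0.0
```

Emit:
send_rows --rows '[{"dx": 0,"dy": 0,"dz": 0,"roll": -7,"jaw": -1},{"dx": 0,"dy": 0,"dz": 0,"roll": -7,"jaw": -1},{"dx": 0,"dy": 0,"dz": 0,"roll": -7,"jaw": -1},{"dx": 0,"dy": 0,"dz": 0,"roll": -7,"jaw": -1},{"dx": 0,"dy": 0,"dz": 0,"roll": -7,"jaw": -1},{"dx": 0,"dy": 0,"dz": 0,"roll": -7,"jaw": -1},{"dx": 0,"dy": 0,"dz": 0,"roll": -7,"jaw": -1},{"dx": 0,"dy": 0,"dz": 0,"roll": -7,"jaw": -1},{"dx": 0,"dy": 0,"dz": 0,"roll": -7,"jaw": -1},{"dx": 0,"dy": 0,"dz": 0,"roll": -7,"jaw": -1},{"dx": 0,"dy": 0,"dz": 0,"roll": -7,"jaw": -1},{"dx": 0,"dy": 0,"dz": 0,"roll": -7,"jaw": -1}]'

```text
time_s: 3.1
ee_pos: [0.5041, 0.2217, 0.2948]
eef_rot: [-3.141, -0.0, 1.942]
force: [0.2, -0.2, -0.3]
grip_width: 0.0943
grip_force: 0.0
```

Emit:
send_rows --rows '[{"dx": 0,"dy": 0,"dz": 0,"roll": -7,"jaw": -1},{"dx": 0,"dy": 0,"dz": 0,"roll": -7,"jaw": -1},{"dx": 0,"dy": 0,"dz": 0,"roll": -7,"jaw": -1},{"dx": 0,"dy": 0,"dz": 0,"roll": -7,"jaw": -1},{"dx": 0,"dy": 0,"dz": 0,"roll": -7,"jaw": -1},{"dx": 0,"dy": 0,"dz": 0,"roll": -7,"jaw": -1},{"dx": 0,"dy": 0,"dz": 0,"roll": -4,"jaw": -1},{"dx": 0,"dy": 0,"dz": 0,"roll": 0,"jaw": -1}]'

```text
time_s: 3.77
ee_pos: [0.5041, 0.2217, 0.2948]
eef_rot: [-3.141, -0.0, 2.742]
force: [-0.2, 0.4, 0.3]
grip_width: 0.0941
grip_force: 0.0
```

```bash
python3 - <<'E'
from h import *
c=cam('wrist','w1'); P=pts(c); hsv=cv2.cvtColor(c['frame'],cv2.COLOR_RGB2HSV).astype(int); H,S,V=hsv[...,0],hsv[...,1],hsv[...,2]
Z=P[...,2]
for nm,m in (('red',(S>120)&((H<5)|(H>175))&(V>90)&(Z>.17)),('orange',(S>120)&(H>5)&(H<20)&(V>120)&(Z>.10))):
    n_,L,s,_=cv2.connectedComponentsWithStats((m&np.isfinite(Z)).astype(np.uint8))
    for i in range(1,n_):
        if s[i,4]>50:
            q=P[L==i];print(nm,s[i],np.median(q,0).round(4),q.min(0).round(3),q.max(0).round(3),'rect',cv2.minAreaRect((q[:,:2]*1000).astype(np.float32)))
E
```

```text
red [ 259  201   39   27 1002] [0.501  0.2236 0.215 ] [0.489 0.208 0.205] [0.517 0.239 0.218] rect ((503.01898193359375, 222.89666748046875), (27.744001388549805, 19.527896881103516), 67.57960510253906)
orange [259 227  12  27 229] [0.5315 0.198  0.1566] [0.509 0.19  0.141] [0.545 0.214 0.211] rect ((526.3511352539062, 200.52423095703125), (9.391579627990723, 42.453407287597656), 61.31472396850586)
orange [286 227  12  27 216] [0.5412 0.2195 0.1565] [0.514 0.214 0.141] [0.556 0.227 0.211] rect ((534.9891967773438, 221.01083374023438), (9.614250183105469, 42.8079719543457), 76.88203430175781)
orange [ 55 330   7  15  52] [0.4593 0.1884 0.4037] [0.458 0.187 0.402] [0.461 0.189 0.405] rect ((459.64404296875, 188.34730529785156), (1.6101902723312378, 3.4843149185180664), 78.2007064819336)
```

View pics/w1.png

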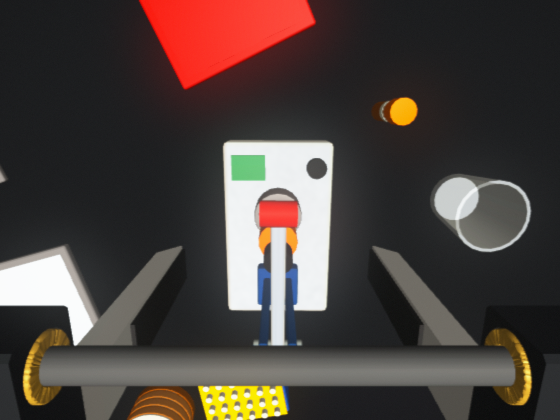

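The wrist view shows the red knob at (278,214) px, in line with the arm, the cap beneath it and the post behind. It measures (0.503, 0.223) with its centre at z≈0.207, which matches the geometry at about 0.25 rad. I'll descend and pinch it.

Emit:
send_rows --rows '[{"dx": 1,"dy": 1,"dz": 27,"roll": 0,"jaw": -1},{"dx": 0,"dy": 0,"dz": 30,"roll": 0,"jaw": -1},{"dx": 0,"dy": 0,"dz": 30,"roll": 0,"jaw": -0.5},{"dx": 0,"dy": 0,"dz": 20,"roll": 0,"jaw": -0.3},{"dx": 0,"dy": 0,"dz": 0,"roll": 0,"jaw": 1},{"dx": 0,"dy": 0,"dz": 0,"roll": 0,"jaw": 1},{"dx": 0,"dy": 0,"dz": 0,"roll": 0,"jaw": 1},{"dx": 0,"dy": 0,"dz": 0,"roll": 0,"jaw": 1},{"dx": 0,"dy": 0,"dz": 0,"roll": 0,"jaw": 1},{"dx": 0,"dy": 0,"dz": 0,"roll": 0,"jaw": 1}]' --force 12

```text
time_s: 4.65
ee_pos: [0.504, 0.2232, 0.1891]
eef_rot: [3.141, 0.001, 2.739]
force: [0.1, 0.1, 1.1]
grip_width: 0.0439
grip_force: 0.0
```

Emit:
send_rows --rows '[{"dx": 0,"dy": 0,"dz": 0,"roll": 0,"jaw": 1},{"dx": 0,"dy": 0,"dz": 0,"roll": 0,"jaw": 1},{"dx": 0,"dy": 0,"dz": 0,"roll": 0,"jaw": 1},{"dx": 0,"dy": 0,"dz": 0,"roll": 0,"jaw": 1},{"dx": 0,"dy": 0,"dz": 0,"roll": 0,"jaw": 1}]'

```text
time_s: 5.07
ee_pos: [0.5036, 0.2229, 0.1882]
eef_rot: [-3.141, -0.0, 2.739]
force: [-1.7, -1.3, 1.1]
grip_width: 0.0277
grip_force: 12.0
```

Emit:
send_rows --rows '[{"dx": -4,"dy": 0,"dz": -12.5,"roll": 0,"jaw": 1},{"dx": -5,"dy": 0,"dz": -12,"roll": 0,"jaw": 1},{"dx": -6,"dy": 0,"dz": -11.5,"roll": 0,"jaw": 1},{"dx": -7.5,"dy": 0,"dz": -11,"roll": 0,"jaw": 1},{"dx": -8,"dy": 0,"dz": -10,"roll": 0,"jaw": 1},{"dx": -9.5,"dy": 0,"dz": -9.5,"roll": 0,"jaw": 1},{"dx": -10,"dy": 0,"dz": -8.5,"roll": 0,"jaw": 1},{"dx": 0,"dy": 0,"dz": 0,"roll": 0,"jaw": 1}]'

```text
time_s: 5.73
ee_pos: [0.5508, 0.2029, 0.2643]
eef_rot: [3.141, 0.001, 2.738]
force: [-6.1, -1.9, 7.2]
grip_width: 0.0281
grip_force: 12.0
```

Emit:
send_rows --rows '[{"dx": -11,"dy": 0,"dz": -7.5,"roll": 0,"jaw": 1},{"dx": -11.5,"dy": 0,"dz": -6.5,"roll": 0,"jaw": 1},{"dx": -12,"dy": 0,"dz": -5.5,"roll": 0,"jaw": 1},{"dx": -12.5,"dy": 0,"dz": -4.5,"roll": 0,"jaw": 1},{"dx": -13,"dy": 0,"dz": -3,"roll": 0,"jaw": 1},{"dx": -13,"dy": 0,"dz": -2,"roll": 0,"jaw": 1},{"dx": -13.5,"dy": 0,"dz": -1,"roll": 0,"jaw": 1},{"dx": 0,"dy": 0,"dz": 0,"roll": 0,"jaw": 1},{"dx": 0,"dy": 0,"dz": 0,"roll": 0,"jaw": 1}]'

```text
time_s: 6.48
ee_pos: [0.6296, 0.1692, 0.293]
eef_rot: [-3.142, 0.001, 2.738]
force: [-0.8, -3.5, 2.9]
grip_width: 0.0281
grip_force: 12.0
```

Emit:
send_rows --rows '[{"dx": 0,"dy": 0,"dz": 0,"roll": 0,"jaw": -0.2},{"dx": 0,"dy": 0,"dz": 0,"roll": 0,"jaw": -0.2},{"dx": 0,"dy": 0,"dz": 0,"roll": 0,"jaw": -0.2},{"dx": 0,"dy": 0,"dz": 0,"roll": 0,"jaw": -0.2},{"dx": 0,"dy": 0,"dz": -30,"roll": 0,"jaw": -0.2},{"dx": 0,"dy": 0,"dz": -30,"roll": 0,"jaw": -0.2},{"dx": 32,"dy": 0,"dz": 0,"roll": 0,"jaw": -0.2},{"dx": 32,"dy": 0,"dz": 0,"roll": 0,"jaw": -0.2},{"dx": 32,"dy": 0,"dz": 0,"roll": 0,"jaw": -0.2},{"dx": 0,"dy": 0,"dz": 0,"roll": 0,"jaw": -0.2},{"dx": 0,"dy": 0,"dz": 0,"roll": 0,"jaw": -0.2}]'

```text
time_s: 7.4
ee_pos: [0.5401, 0.2079, 0.354]
eef_rot: [3.141, 0.001, 2.741]
force: [-0.1, 1.0, 0.2]
grip_width: 0.0563
grip_force: 0.0
```

```bash
python3 - <<'E'
from h import *
for n in ('wrist','scene','top'):
    c=cam(n,n+'2'); P=pts(c); hsv=cv2.cvtColor(c['frame'],cv2.COLOR_RGB2HSV).astype(int); H,S,V=hsv[...,0],hsv[...,1],hsv[...,2]
    X,Y,Z=P[...,0],P[...,1],P[...,2]
    reg=(X>.45)&(X<.72)&(Y>.1)&(Y<.27)
    for nm,m in (('red',(S>120)&((H<5)|(H>175))&(V>90)&(Z>.17)),('orange',(S>120)&(H>5)&(H<20)&(V>120)&(Z>.10)),('captop',(S>120)&(H>5)&(H<20)&(V>120)&(abs(Z-.155)<.004))):
        q=P[m&reg&np.isfinite(Z)]
        if len(q)>20: print(n,nm,len(q),np.median(q,0).round(4),q.min(0).round(3),q.max(0).round(3),'circ',[np.round(a,1) for a in cv2.minEnclosingCircle((q[:,:2]*1000).astype(np.float32))])
print(get_obs()['ee_pos'])
E
```

```text
wrist red 48 [0.6126 0.1761 0.3113] [0.607 0.165 0.308] [0.617 0.187 0.313] circ [array([612.2, 176.2]), np.float64(12.0)]
wrist orange 1096 [0.5375 0.2067 0.1566] [0.499 0.164 0.127] [0.61  0.247 0.475] circ [array([559.4, 199.2]), np.float64(60.4)]
wrist captop 908 [0.54   0.2071 0.1566] [0.523 0.19  0.151] [0.558 0.224 0.159] circ [array([540.3, 206.9]), np.float64(17.7)]
scene red 103 [0.6236 0.1744 0.3199] [0.597 0.157 0.292] [0.634 0.267 0.45 ] circ [array([608.7, 212. ]), np.float64(56.6)]
scene orange 162 [0.5433 0.2092 0.156 ] [0.52  0.168 0.115] [0.589 0.258 0.493] circ [array([555.2, 213. ]), np.float64(45.4)]
scene captop 95 [0.5415 0.2057 0.156 ] [0.52  0.188 0.151] [0.558 0.223 0.159] circ [array([539.6, 206.4]), np.float64(19.2)]
top red 80 [0.6194 0.1728 0.3196] [0.607 0.158 0.311] [0.635 0.187 0.325] circ [array([620.9, 171.5]), np.float64(16.3)]
[0.54159929 0.20684745 0.35284532]
```

View pics/scene2.png

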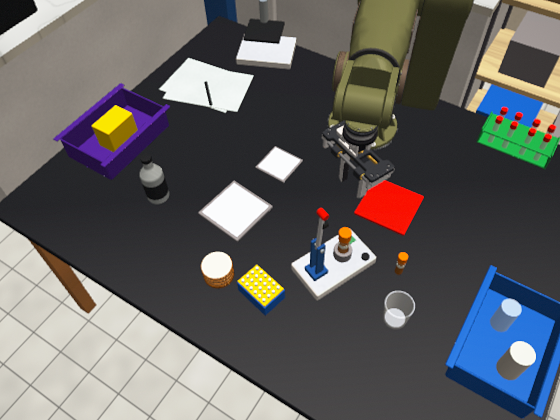

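The knob now reads at about 1.52 rad (scene picture: red knob at (322,214) px above the post). I'll nudge it a few millimetres with shut fingers, then go to the tube.

Emit:
send_rows --rows '[{"dx": -22,"dy": 0,"dz": 0,"roll": 0,"jaw": 1},{"dx": -20,"dy": 0,"dz": 0,"roll": 0,"jaw": 1},{"dx": 0,"dy": 0,"dz": 0,"roll": 0,"jaw": 1},{"dx": 0,"dy": 0,"dz": 25,"roll": 0,"jaw": 1},{"dx": 0,"dy": 0,"dz": 25,"roll": 0,"jaw": 1},{"dx": 0,"dy": 0,"dz": 0,"roll": 0,"jaw": 1},{"dx": -12,"dy": 0,"dz": 0,"roll": 0,"jaw": 1},{"dx": -12,"dy": 0,"dz": 0,"roll": 0,"jaw": 1},{"dx": -12,"dy": 0,"dz": 0,"roll": 0,"jaw": 1},{"dx": 0,"dy": 0,"dz": 0,"roll": 0,"jaw": 1},{"dx": 0,"dy": 0,"dz": 0,"roll": 0,"jaw": 1}]'

```text
time_s: 8.47
ee_pos: [0.613, 0.1764, 0.3035]
eef_rot: [3.142, 0.0, 2.738]
force: [0.3, -0.3, 0.5]
grip_width: 0.0008
grip_force: 0.0
```

Emit:
send_rows --rows '[{"dx": 20,"dy": 0,"dz": 0,"roll": 0,"jaw": 0.5},{"dx": 20,"dy": 0,"dz": 0,"roll": 0,"jaw": -1},{"dx": 20,"dy": 0,"dz": 0,"roll": 0,"jaw": -1},{"dx": 18,"dy": 0,"dz": 0,"roll": 0,"jaw": -1},{"dx": 0,"dy": 0,"dz": 0,"roll": 0,"jaw": -1}]'

```text
time_s: 8.88
ee_pos: [0.5386, 0.2086, 0.3046]
eef_rot: [3.14, 0.001, 2.741]
force: [0.3, 0.4, 0.3]
grip_width: 0.0304
grip_force: 0.0
```

```bash
python3 - <<'E'
from h import *
for n in ('wrist','top'):
    c=cam(n,n+'3'); P=pts(c); hsv=cv2.cvtColor(c['frame'],cv2.COLOR_RGB2HSV).astype(int); H,S,V=hsv[...,0],hsv[...,1],hsv[...,2]
    X,Y,Z=P[...,0],P[...,1],P[...,2]
    reg=(X>.45)&(X<.72)&(Y>.1)&(Y<.27)
    for nm,m in (('red',(S>120)&((H<5)|(H>175))&(V>90)&(Z>.17)),('captop',(S>120)&(H>5)&(H<20)&(V>120)&(abs(Z-.155)<.004))):
        q=P[m&reg&np.isfinite(Z)]
        if len(q)>20: print(n,nm,len(q),np.median(q,0).round(4),q.min(0).round(3),q.max(0).round(3),'circ',[np.round(a,1) for a in cv2.minEnclosingCircle((q[:,:2]*1000).astype(np.float32))])
print(get_obs()['ee_pos'])
E
```

```text
wrist red 58 [0.6238 0.1692 0.3108] [0.618 0.159 0.309] [0.63  0.183 0.312] circ [array([624.4, 171. ]), np.float64(13.1)]
wrist captop 1188 [0.5398 0.2071 0.1566] [0.523 0.19  0.151] [0.558 0.224 0.159] circ [array([540.5, 206.8]), np.float64(17.8)]
top red 80 [0.6308 0.1679 0.3192] [0.619 0.152 0.311] [0.645 0.182 0.324] circ [array([631.4, 167.7]), np.float64(15.6)]
[0.54066093 0.20750887 0.30410837]
```

Emit:
send_rows --rows '[{"dx": 0,"dy": 0,"dz": 30,"roll": 0,"jaw": -1},{"dx": 0,"dy": 0,"dz": 30,"roll": 0,"jaw": -1},{"dx": 0,"dy": 0,"dz": 30,"roll": 0,"jaw": -1},{"dx": 0,"dy": 0,"dz": 30,"roll": 0,"jaw": -0.4},{"dx": 0,"dy": 0,"dz": 30,"roll": 0,"jaw": -0.3},{"dx": 0,"dy": 0,"dz": 20,"roll": 0,"jaw": -0.3},{"dx": 0,"dy": 0,"dz": 13,"roll": 0,"jaw": -0.3},{"dx": 0,"dy": 0,"dz": 0,"roll": 0,"jaw": 0},{"dx": 0,"dy": 0,"dz": 0,"roll": 0,"jaw": 1},{"dx": 0,"dy": 0,"dz": 0,"roll": 0,"jaw": 1},{"dx": 0,"dy": 0,"dz": 0,"roll": 0,"jaw": 1},{"dx": 0,"dy": 0,"dz": 0,"roll": 0,"jaw": 1}]' --force 15

```text
time_s: 9.98
ee_pos: [0.5416, 0.2073, 0.1214]
eef_rot: [3.14, 0.002, 2.739]
force: [0.0, -0.2, 3.2]
grip_width: 0.0356
grip_force: 15.0
```

Emit:
send_rows --rows '[{"dx": 0,"dy": 0,"dz": 0,"roll": 0,"jaw": 1},{"dx": 0,"dy": 0,"dz": 0,"roll": 0,"jaw": 1},{"dx": 0,"dy": 0,"dz": 0,"roll": 0,"jaw": 1},{"dx": 0,"dy": 0,"dz": 0,"roll": 0,"jaw": 1}]'

```text
time_s: 10.32
ee_pos: [0.5416, 0.2073, 0.1214]
eef_rot: [3.14, 0.002, 2.739]
force: [-1.0, -0.7, 6.0]
grip_width: 0.0353
grip_force: 15.0
```

Emit:
send_rows --rows '[{"dx": 0,"dy": 0,"dz": -5,"roll": 0,"jaw": 1},{"dx": 0,"dy": 0,"dz": -5,"roll": 0,"jaw": 1},{"dx": 0,"dy": 0,"dz": -5,"roll": 0,"jaw": 1},{"dx": 0,"dy": 0,"dz": -5,"roll": 0,"jaw": 1},{"dx": 0,"dy": 0,"dz": 0,"roll": 0,"jaw": 1},{"dx": 0,"dy": 0,"dz": 0,"roll": 0,"jaw": 1}]'

```text
time_s: 10.82
ee_pos: [0.541, 0.2072, 0.1404]
eef_rot: [3.141, 0.0, 2.739]
force: [-0.9, -0.2, -0.2]
grip_width: 0.0355
grip_force: 15.0
```

Emit:
send_rows --rows '[{"dx": 6.5,"dy": 0,"dz": -0.5,"roll": 0,"jaw": 1},{"dx": 6.5,"dy": 0,"dz": -0.5,"roll": 0,"jaw": 1},{"dx": 6.5,"dy": 0,"dz": 0,"roll": 0,"jaw": 1},{"dx": 6.5,"dy": 0,"dz": 0.5,"roll": 0,"jaw": 1},{"dx": 0,"dy": 0,"dz": 0,"roll": 0,"jaw": 1}]'

```text
time_s: 11.23
ee_pos: [0.5159, 0.2179, 0.1406]
eef_rot: [-3.141, -0.0, 2.74]
force: [1.6, -0.7, -0.2]
grip_width: 0.036
grip_force: 15.0
```

```bash
python3 - <<'E'
from h import *
c=cam('scene'); cv2.imwrite('pics/s4.png',cv2.resize(c['frame'][150:320,240:440,::-1],None,fx=3.5,fy=3.5,interpolation=cv2.INTER_CUBIC))
o=get_obs();print(o['ee_pos'],o['force'],o['moment'])
E
```

```text
[0.51635401 0.21774106 0.14070323] [-0.7531028  -0.41823328 -0.68601951] [-0.04472013 -0.10141538 -0.04233203]
```

View pics/s4.png

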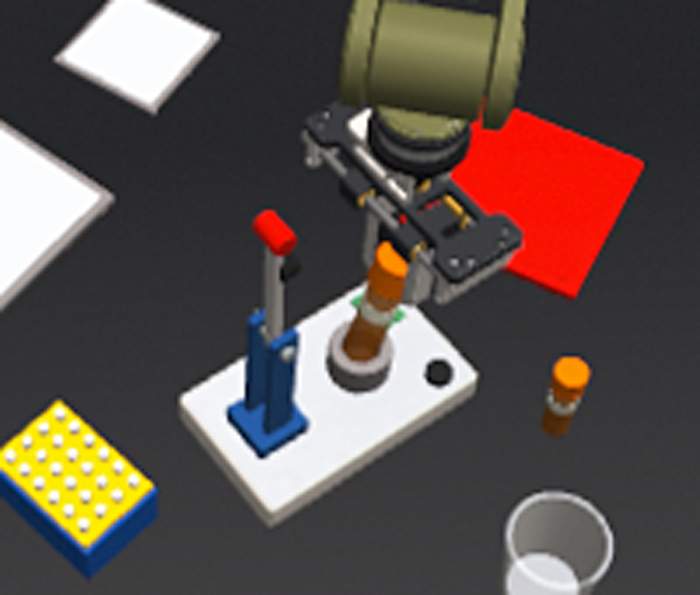

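The crop shows the clamp arm upright with its knob at (275,232). The gripped tube leans away from the post, pivoting on the cup rim at (370,340). I'll carry on to about 45°.

Emit:
send_rows --rows '[{"dx": 6,"dy": 0,"dz": 1,"roll": 0,"jaw": 1},{"dx": 6.5,"dy": 0,"dz": 1,"roll": 0,"jaw": 1},{"dx": 6,"dy": 0,"dz": 2,"roll": 0,"jaw": 1},{"dx": 6,"dy": 0,"dz": 2,"roll": 0,"jaw": 1},{"dx": 6,"dy": 0,"dz": 3,"roll": 0,"jaw": 1},{"dx": 5.5,"dy": 0,"dz": 3,"roll": 0,"jaw": 1},{"dx": 4,"dy": 0,"dz": 2.5,"roll": 0,"jaw": 1},{"dx": 4,"dy": 0,"dz": 2.5,"roll": 0,"jaw": 1},{"dx": 0,"dy": 0,"dz": 0,"roll": 0,"jaw": 1},{"dx": 0,"dy": 0,"dz": 0,"roll": 0,"jaw": 1}]'

```text
time_s: 12.12
ee_pos: [0.4764, 0.2347, 0.1235]
eef_rot: [-3.141, -0.0, 2.739]
force: [-0.4, -1.2, -0.3]
grip_width: 0.0356
grip_force: 15.0
```

Emit:
send_rows --rows '[{"dx": 0,"dy": 0,"dz": 0,"roll": 0,"jaw": 1},{"dx": 0,"dy": 0,"dz": 0,"roll": 0,"jaw": 1},{"dx": 0,"dy": 0,"dz": 0,"roll": 0,"jaw": 1}]' --force 35

```text
time_s: 12.37
ee_pos: [0.4767, 0.2345, 0.1236]
eef_rot: [3.142, -0.0, 2.739]
force: [-0.1, 0.6, -0.4]
grip_width: 0.0354
grip_force: 35.0
```

```bash
cat > tilt.py <<'E'
from h import *
def tilt(n,zmin):
    # tube points near the gripper by colour: orange cap and amber body
    c=cam(n); P=pts(c); hsv=cv2.cvtColor(c['frame'],cv2.COLOR_RGB2HSV).astype(int); H,S,V=hsv[...,0],hsv[...,1],hsv[...,2]
    g=get_obs()['ee_pos']+[0,0,.019]
    m=(S>120)&(H>4)&(H<20)&(V>50)&(P[...,2]>zmin)&(np.linalg.norm(P-g,axis=-1)<.14)&(P[...,2]<g[2]+.03)
    cap=m&(V>150); body=m&(V<=150)
    for nm,k in (('cap',cap),('body',body)):
        q=P[k]; 
        if len(q)>8: print(n,nm,len(q),np.median(q,0).round(3),q.min(0).round(3),q.max(0).round(3))
    q=P[m]; d=np.linalg.svd(q-q.mean(0),full_matrices=False)[2][0]
    d*=np.sign(d[2]); print(n,'axis',d.round(3),'tilt',np.degrees(np.arccos(d[2])).round(1),'g',g.round(4))
    return c
E
python3 - <<'E'
from tilt import *
c=tilt('scene',.06); cv2.imwrite('pics/s5.png',cv2.resize(c['frame'][150:320,240:440,::-1],None,fx=3.5,fy=3.5,interpolation=cv2.INTER_CUBIC))
E
```

```text
scene cap 199 [0.493 0.23  0.152] [0.463 0.203 0.077] [0.552 0.365 0.171]
scene body 142 [0.537 0.215 0.098] [0.466 0.194 0.071] [0.556 0.36  0.167]
scene axis [ 0.31  -0.947  0.085] tilt 85.1 g [0.4767 0.2345 0.1427]
```

View pics/s5.png

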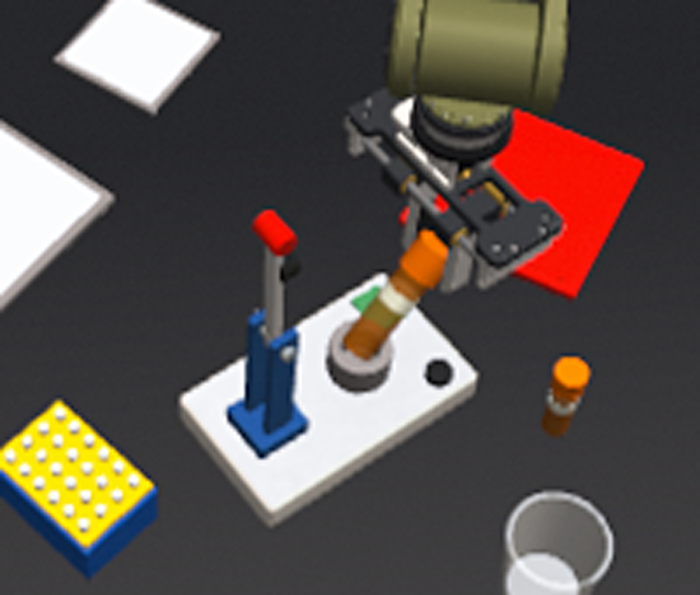

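The tube now slants at about 45° with its foot still in the cup mouth (crop: cap (425,260), body (370,335)). I'll lift it clear, then recheck the tilt.

Emit:
send_rows --rows '[{"dx": 0,"dy": 0,"dz": -4,"roll": 0,"jaw": 1},{"dx": 0,"dy": 0,"dz": -8,"roll": 0,"jaw": 1},{"dx": 0,"dy": 0,"dz": -12,"roll": 0,"jaw": 1},{"dx": 0,"dy": 0,"dz": -16,"roll": 0,"jaw": 1},{"dx": 0,"dy": 0,"dz": -20,"roll": 0,"jaw": 1},{"dx": 0,"dy": 0,"dz": -20,"roll": 0,"jaw": 1},{"dx": 0,"dy": 0,"dz": -20,"roll": 0,"jaw": 1},{"dx": 0,"dy": 0,"dz": -18,"roll": 0,"jaw": 1},{"dx": 0,"dy": 0,"dz": -12,"roll": 0,"jaw": 1},{"dx": 0,"dy": 0,"dz": -6,"roll": 0,"jaw": 1},{"dx": 0,"dy": 0,"dz": -4,"roll": 0,"jaw": 1},{"dx": 0,"dy": 0,"dz": 0,"roll": 0,"jaw": 1}]'

```text
time_s: 13.42
ee_pos: [0.4766, 0.2346, 0.2642]
eef_rot: [3.141, 0.0, 2.739]
force: [-0.1, 0.4, -0.2]
grip_width: 0.0349
grip_force: 35.0
```

```bash
python3 - <<'E'
from tilt import *
c=tilt('scene',.15); cv2.imwrite('pics/s6.png',cv2.resize(c['frame'][120:290,240:440,::-1],None,fx=3.5,fy=3.5,interpolation=cv2.INTER_CUBIC))
E
```

```text
scene cap 213 [0.496 0.229 0.293] [0.46  0.213 0.236] [0.53  0.245 0.312]
scene body 236 [0.533 0.214 0.24 ] [0.464 0.192 0.211] [0.554 0.247 0.304]
scene axis [-0.602  0.232  0.764] tilt 40.2 g [0.4765 0.2346 0.2824]
```

View pics/s6.png

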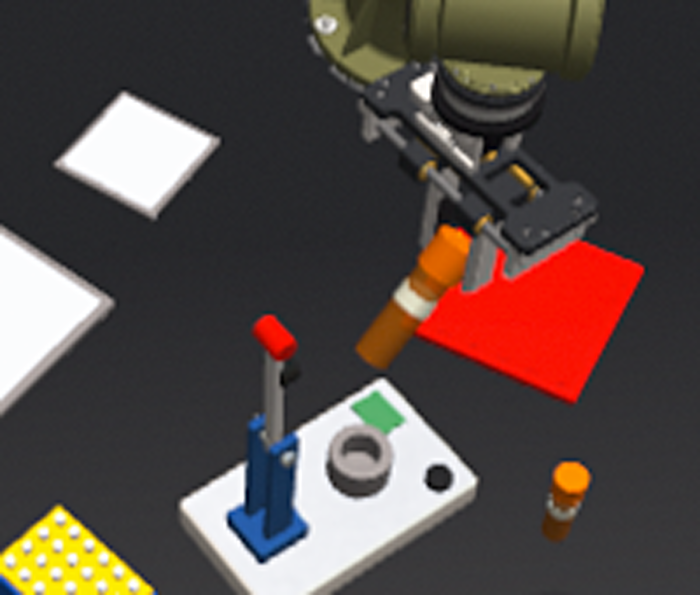

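The crop shows the tube hanging free of the empty cup, cap (445,255), foot (380,350). I'll measure the tilt by casting its image midline onto the vertical plane that contains the tool's x axis.

```bash
cat > tilt2.py <<'E'
from h import *
def tilt2(n):
    c=cam(n); P=pts(c); hsv=cv2.cvtColor(c['frame'],cv2.COLOR_RGB2HSV).astype(int); H,S,V=hsv[...,0],hsv[...,1],hsv[...,2]
    o=get_obs(); g=o['ee_pos']+[0,0,.019]; y=o['eef_rot'][2]; nrm=np.array([np.sin(y),-np.cos(y),0]); tx=np.array([np.cos(y),np.sin(y),0])
    r=P-g; a=r@tx
    m=(np.abs(r@nrm)<.03)&(a>-.12)&(a<-.012)&(r[...,2]<.02)&(r[...,2]>-.12)&(P[...,2]>.05)
    k,L,s,_=cv2.connectedComponentsWithStats(m.astype(np.uint8)); i=1+s[1:,4].argmax(); v,u=np.nonzero(L==i)
    K=c['camera_matrix'];R=cv2.Rodrigues(np.array(c['rvec'],float))[0];t=np.array(c['tvec'],float).ravel(); C=-R.T@t
    vx,vy,x0,y0=cv2.fitLine(np.c_[u,v].astype(np.float32),cv2.DIST_L2,0,.01,.01).ravel()
    w=[]
    for q in (-10,10):
        d=R.T@np.linalg.inv(K)@[x0+q*vx,y0+q*vy,1]; w.append(C+d*((g-C)@nrm)/(d@nrm))
    e=w[1]-w[0]; e*=np.sign(e[2]); e/=np.linalg.norm(e); mid=(w[0]+w[1])/2
    print(n,len(u),'axis(tx,n,z)',[round(float(k),3) for k in (e@tx,e@nrm,e[2])],'tilt',np.degrees(np.arccos(e[2])).round(1))
    gg=mid+e*((g-mid)@e); cen=gg-.0425*e; print('axis nearest to grasp off',(gg-g).round(4),'centre',cen.round(4),'foot',(gg-.1*e).round(4))
    return c
E
python3 - <<'E'
from tilt2 import *
tilt2('scene'); tilt2('top')
E
```

```text
scene 437 axis(tx,n,z) [0.621, -0.0, 0.783] tilt 38.4
axis nearest to grasp off [ 0.0104 -0.0044  0.009 ] centre [0.5111 0.2197 0.2577] foot [0.544  0.2057 0.2126]
top 207 axis(tx,n,z) [0.581, -0.0, 0.814] tilt 35.5
axis nearest to grasp off [ 0.0088 -0.0037  0.0068] centre [0.5078 0.2211 0.2541] foot [0.5386 0.208  0.2073]
```

```bash
python3 - <<'E'
import re
s=open('tilt2.py').read()
s=s.replace("m=(np.abs(r@nrm)<.03)&(a>-.12)&(a<-.012)&(r[...,2]<.02)&(r[...,2]>-.12)&(P[...,2]>.05)",
"near=(np.linalg.norm(r+.0425*(.7*-tx*-1+[0,0,.7]),axis=-1)<.075)&(np.abs(r@nrm)<.03)\n    col=(S>120)&(H>4)&(H<20)&(V>40); white=(S<70)&(V>110)\n    m=near&(col|(white&(a<-.015)))\n    m=cv2.morphologyEx(m.astype(np.uint8),cv2.MORPH_CLOSE,np.ones((3,3)))>0")
s=s.replace("    vx,vy","    global last; last=(L==i)\n    vx,vy",1)
open('tilt2.py','w').write(s)
E
python3 - <<'E'
import tilt2
from h import *
ims=[]
for n in('scene','top'):
    c=tilt2.tilt2(n); m=tilt2.last; v,u=np.nonzero(m); print(u.min(),u.max(),v.min(),v.max())
    f=c['frame'][:,:,::-1].copy(); cn=cv2.findContours(m.astype(np.uint8),0,1)[0]
    x0,y0=u.min()-15,v.min()-15; f=cv2.resize(f[y0:y0+60,x0:x0+60],None,fx=6.5,fy=6.5,interpolation=cv2.INTER_NEAREST)
    cv2.drawContours(f,[((q-[x0,y0])*6.5+3).astype(int) for q in cn],-1,(0,255,0),1); ims.append(f)
cv2.imwrite('pics/m7.png',np.hstack(ims))
E
```

```text
scene 518 axis(tx,n,z) [0.607, 0.0, 0.795] tilt 37.3
axis nearest to grasp off [ 0.0111 -0.0047  0.0092] centre [0.5112 0.2197 0.2573] foot [0.5433 0.206  0.2116]
342 373 184 224
top 202 axis(tx,n,z) [0.629, -0.0, 0.778] tilt 39.0
axis nearest to grasp off [ 0.0049 -0.0021  0.0043] centre [0.5059 0.222  0.2532] foot [0.5391 0.2078 0.2085]
203 221 201 220
```

View pics/m7.png

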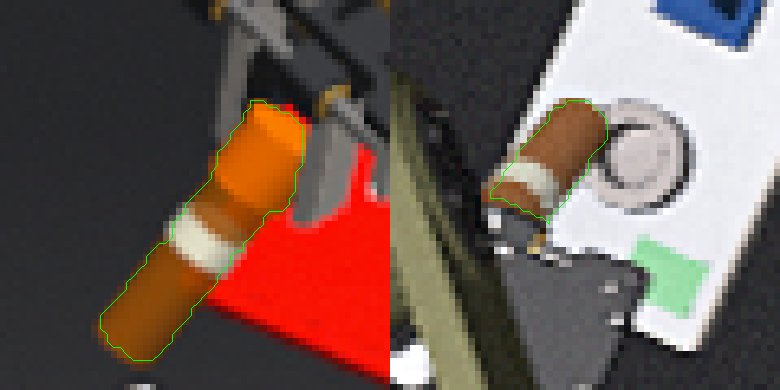

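```bash
python3 - <<'E'
s=open('tilt2.py').read()
i=s.index("    vx,vy"); j=s.index("    w=[]")
s=s[:i]+'''    # body only: medial line from cross-sections across the image axis, between foot and cap
    d=np.array([1,-1.4]) if n=='scene' else np.array([-.7,1.])
    uv=np.c_[u,v].astype(float)
    for _ in range(4):
        d=d/np.linalg.norm(d); sa=uv@d; sb=uv@[-d[1],d[0]]; lo,hi=sa.min(),sa.max()
        f0,f1=(.18,.62) if n=='scene' else (.3,.8)
        bins=np.linspace(lo+f0*(hi-lo),lo+f1*(hi-lo),9); pt=[]
        for b0,b1 in zip(bins[:-1],bins[1:]):
            k=(sa>=b0)&(sa<b1)
            if k.sum(): pt.append((b0+b1)/2*d+(sb[k].min()+sb[k].max())/2*np.array([-d[1],d[0]]))
        vx,vy,x0,y0=cv2.fitLine(np.array(pt,np.float32),cv2.DIST_L2,0,.01,.01).ravel(); e=np.array([vx,vy]); d=e*np.sign(e@d)
'''+s[j:]
open('tilt2.py','w').write(s)
E
python3 - <<'E'
import tilt2
for n in('scene','top'): tilt2.tilt2(n)
E
```

```text
scene 519 axis(tx,n,z) [0.652, 0.0, 0.758] tilt 40.7
axis nearest to grasp off [ 0.008  -0.0034  0.0074] centre [0.5099 0.2203 0.2573] foot [0.5443 0.2056 0.2137]
top 202 axis(tx,n,z) [0.676, 0.0, 0.737] tilt 42.6
axis nearest to grasp off [ 0.0005 -0.0002  0.0005] centre [0.5035 0.2231 0.2514] foot [0.5392 0.2079 0.2091]
```

The body midline gives about 41–43° tilt, so the hold is good. I'll firm the grip and carry the tube to the pad.

Emit:
send_rows --rows '[{"dx": -4,"dy": -9,"dz": 0,"roll": 0,"jaw": 1},{"dx": -6,"dy": -14,"dz": 0,"roll": 0,"jaw": 1},{"dx": -8,"dy": -19,"dz": 0,"roll": 0,"jaw": 1},{"dx": -8,"dy": -19,"dz": 0,"roll": 0,"jaw": 1},{"dx": -8,"dy": -19,"dz": 0,"roll": 0,"jaw": 1},{"dx": -8,"dy": -19,"dz": 0,"roll": 0,"jaw": 1},{"dx": -8,"dy": -19,"dz": 0,"roll": 0,"jaw": 1},{"dx": -8,"dy": -19,"dz": 0,"roll": 0,"jaw": 1},{"dx": -8,"dy": -19,"dz": 0,"roll": 0,"jaw": 1},{"dx": -8,"dy": -19,"dz": 0,"roll": 0,"jaw": 1},{"dx": -8,"dy": -19,"dz": 0,"roll": 0,"jaw": 1},{"dx": -8,"dy": -19,"dz": 0,"roll": 0,"jaw": 1}]' --force 45

```text
time_s: 14.77
ee_pos: [0.4755, 0.0018, 0.2636]
eef_rot: [-3.142, 0.0, 2.739]
force: [0.3, 0.0, -0.7]
grip_width: 0.0351
grip_force: 45.0
```

Emit:
send_rows --rows '[{"dx": -12,"dy": -18,"dz": 0,"roll": 0,"jaw": 1},{"dx": -12,"dy": -18,"dz": 0,"roll": 0,"jaw": 1},{"dx": -12,"dy": -18,"dz": 0,"roll": 0,"jaw": 1},{"dx": -12,"dy": -18,"dz": 0,"roll": 0,"jaw": 1},{"dx": -12,"dy": -18,"dz": 0,"roll": 0,"jaw": 1},{"dx": -12,"dy": -18,"dz": 0,"roll": 0,"jaw": 1},{"dx": -15,"dy": -10,"dz": 0,"roll": 0,"jaw": 1},{"dx": -12,"dy": -7,"dz": 0,"roll": 0,"jaw": 1},{"dx": -7,"dy": -2,"dz": 0,"roll": 0,"jaw": 1},{"dx": -3,"dy": 0,"dz": 0,"roll": 0,"jaw": 1},{"dx": 0,"dy": 0,"dz": 0,"roll": 0,"jaw": 1},{"dx": 0,"dy": 0,"dz": 0,"roll": 0,"jaw": 1}]'

```text
time_s: 15.77
ee_pos: [0.5262, -0.1557, 0.2636]
eef_rot: [3.142, -0.0, 2.739]
force: [-0.8, -0.4, -0.8]
grip_width: 0.0349
grip_force: 45.0
```

```bash
python3 - <<'E'
import tilt2
from h import *
for n in('scene','top'):
    c=tilt2.tilt2(n)
    if n=='scene': cv2.imwrite('pics/s8.png',c['frame'][:,:,::-1])
o=get_obs(); print(o['ee_pos'],o['grip_width'],o['grip_force'],o['time_s'])
E
```

```text
scene 418 axis(tx,n,z) [0.657, 0.0, 0.754] tilt 41.1
axis nearest to grasp off [ 0.0067 -0.0029  0.0064] centre [ 0.5586 -0.1694  0.257 ] foot [ 0.5933 -0.1842  0.2137]Traceback (most recent call last):
  File "<stdin>", line 4, in <module>
  File "tilt2.py", line 10, in tilt2
    k,L,s,_=cv2.connectedComponentsWithStats(m.astype(np.uint8)); i=1+s[1:,4].argmax(); v,u=np.nonzero(L==i)
                                                                      ~~~~~~~~~~~~~~^^
ValueError: attempt to get argmax of an empty sequence
```

View pics/s8.png

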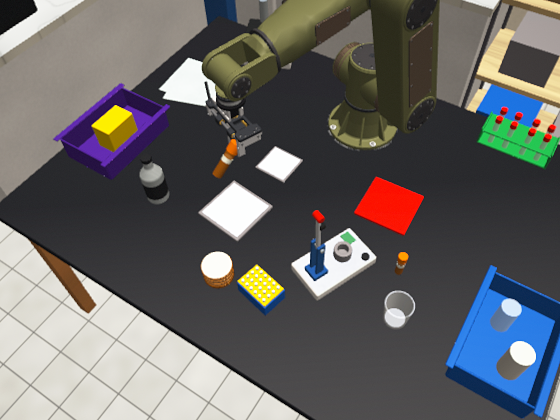

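The scene view shows the tube held slanting at (227,157) px, cap uppermost, clamp arm upright at (318,240), and the bystanders where they were. By measurement the tube centre is within 3 mm of the pad centre, at about 41–42°, with the foot about 200 mm above the pad. I'm handing in.

```bash
python3 -c "
from station import *
print(hand_in())"
```

```text
the job is handed in; nothing more can be done
None
```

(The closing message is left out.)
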